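Clamp the hose adapter onto the bench dust port

TASK

Fit the hose adapter to the dust-extraction port on the carving bench: slide it back until it is home in the fixed half of the clamp ring, swing the open jaw round both flanges until the latch's wire loop snaps in behind the catch, then throw the latch lever over and bottom it on its stop with a firm press of 12 N or more, held for a moment. The ring is thin sheet metal: never push on it with more than 20 N, keep the adapter upright on the port, and leave the mallet, the bowl and the carved block where they are.

Things in the scene. Friction and masses are not known exactly. Their poses are not given: they have to be found in the camera images.
- duct_port: Fixed dust port, bare metal: 80 mm pipe on a 136 mm round foot. Origin: centre of the underside, on the bench; z up. In its frame (mm): flange 94 dia., 4 thick, top face z 100; clamp band z 88-112, inside radius 48.5, outside 52, lips in over the flanges to radius 44. The +x half of the ring is fixed; the -x half is the hinged jaw; latch at the -y side.
- adapter_mid (a point): Loose aluminium hose adapter, 0.4-0.65 kg, 52 tall, flat on the port's flange but 10-18 mm off to the port's -x, out of the ring. Flange 94 dia. 4 thick, neck 80 dia. to 15 up, cone, spigot 52 dia. from 27 to 52. Site: on its axis, 26 mm up. Slides at 2-5 N; home, its rim meets the fixed half, axis within 2 mm of the port's, 3 mm of play under the lip. Slide it by the spigot or push low on the neck.
- hinge_pin (a point): Jaw's vertical hinge pin, at x 0, y +60 mm in the port's frame; point 100 mm above the bench.
- jaw (a joint): Hinged half ring, rad: 0 shut, 1.3-1.75 at the start; shuts anticlockwise seen from above. Moves freely (under 1 N), stays where left. From 0.3 to 0.1 its ramped catch (nose 76 mm from the axis, near the free end) lifts the sprung wire loop (1-3 N), which snaps in behind the nose at about 0.1 if the lever is open. At 0.05 it meets a stiff rubber buffer; only the latch draws it on to 0.
- jaw_back (a point): Middle of the jaw band's outer face, 100 mm above the bench; shut it is at x -52, y 0 mm in the port's frame. A good place to push the jaw round the hinge pin.
- lever_pin (a point): Latch lever's vertical pivot pin, at x 25, y -62 mm in the port's frame; point 100 mm above the bench.
- lever (a joint): Over-centre latch lever, rad: 2.35-2.7 open at the start; shuts anticlockwise seen from above; from its pin the handle points at (0.70 - value) rad from the port's +x. It bottoms on a set screw, adjusted differently on each clamp: somewhere from 0 to 0.13, found by feel. 50 mm from the pin it takes 3 N, 6-10 N from 1.3 to 0.4, less past centre (0.2). It stays where let go: it does not snap home.
- lever_grip (a point): Point of the lever's handle 50 mm from its pin, mid thickness and mid height (100 mm above the bench). Handle: upright steel plate 5 mm thick, 24 high, from 20 to 66 mm from the pin, then a 9 mm end bent outwards. Push it on the face that looks away from the port when home (to the port's -x when open).
- bail_bar (a point): Middle of the upright 6 mm cross-bar at the end of the latch's wire loop, 100 mm above the bench. The loop is 62 mm long, pivots on the lever 12 mm from the pin and is lightly sprung towards the ring. Hooked behind the catch with the lever open: about x -42, y -63 mm in the port's frame; drawn home: x -23, y -65.
- mallet: Carver's round wooden mallet standing on its head, 80 mm dia., 208 mm tall; origin under its centre. Leave alone.
- bowl: Turned wooden bowl, 140 mm dia., 55 mm tall; origin under its centre. Leave alone.
- rosette: Carved wooden block with a rosette, 110 x 110 x 30 mm; origin under its centre. Leave alone.
Things that resemble listed ones, but are neither listed nor needed, are in the scene too. Leave any turquoise look-alike of the part that bears adapter_mid alone. There is more than one size of the duct_port; the one meant has the size given above.

How it is judged:
By the outcome, as a careful person would: the job done as asked, in the order asked, and still so for the second after the job is handed in, with the robot touching nothing.
It also fails if it takes over 64 s, if anything falls off the work surface, if the arm or the gripper's body presses on something with over 40 N, if the wrist force passes 120 N, or if a joint passes its speed limit or range.

ROBOT

A 7-joint arm with a two-finger parallel gripper is mounted at the origin on the work surface. World frame = base frame: x ahead of the robot, y to its left, z up, the work surface at z = 0. Lengths are in m, angles in degrees, forces in N, time in s.
With the tool pointing down it reaches from about 0.35 to 0.775 m from the base axis. Payload 3.1 kg.
Tool frame: the origin (TCP) lies on the centre line of the jaws, within the pads' length; the fingertips stand 17 mm ahead of it and the grasp point (between the pads) lies 2 mm behind it (robot.tip_reach is the distance from the TCP to the fingertips, in m); z points along the fingers, y is the line along which they close (so a half turn about z gives the same grasp; the last joint's range is limited). The gripper opens to 85 mm and grips with 20 to 120 N. Pads are 22 mm wide; open, the fingers measure 114 mm over their backs; the gripper's body (76 mm by 85 mm) begins 54 mm behind the grasp point. The pads swing forward as they close: fully open they stand 13 mm farther back than shut.
Start: joints at [69.23, 17.813, 0.802, 86.603, -0.252, 75.585, -1.558], TCP at [0.173, -0.522, 0.248] pointing down, gripper open.
Joint ranges: [-154.91, 154.91], [-16.99, 109.72], [-72.82, 74.43], [7.12, 147.25], [-82.49, 262.49], [11.32, 116.49], [-174.64, 174.64]. Speed limits (degrees/s): [159.86, 159.86, 180, 180, 180, 180, 180].

INTERFACE

Orientations are given as [roll, pitch, yaw] about the fixed x, y, z axes, in that order (R = Rz(yaw) Ry(pitch) Rx(roll)).
In Python, from station import robot, fingers, vision, workorder, recognise gives the robot as it stands. Calls block until the motion is done:
- robot.move_to(position, orientation): joint-space move of the TCP to a pose.
- robot.line_to(position, orientation=None, velocity=0.15, f_stop=None): straight line of the TCP; orientation=None keeps the orientation; velocity is the mean speed in m/s. With f_stop (N) it stops when the force on the tool has changed by that much, and returns True; else False.
- robot.move_j(angles): joint-space move.
- fingers.gripper_to(opening, force=None): opening from 0.0 (shut) to 1.0 (fully open); force is the grip in N (None keeps the last); returns when the fingers have stopped.
- robot.pause(seconds).
- robot.inverse_kinematics(position, orientation): joint angles nearest the present ones, or None.
- vision.grab_frame(name): name is "scene" or "top" or "wrist"; returns the picture (400x640x3 uint8, red, green, blue); there is no depth.
- vision.calibration(name): a dict with "mtx" (3x3 intrinsics, pixels), "extrinsics" (4x4, takes a point from world to camera coordinates); the wrist camera has in their place "T_tool_cam" (4x4, takes a point from camera to tool coordinates, whose origin is the TCP and whose axes are the flange's). Camera axes: x right, y up, looking along -z (the intrinsics and any distortion apply to the point x, -y, -z); pixel columns grow to the right and rows downward; lengths in m; the calibration is good to about 2 mm. A picture is of the moment at which its call begins: read the wrist's pose just before it. calibration takes no time and is no camera call.
A pose or a line that the arm cannot do raises robot.PlanningError and nothing moves.
- workorder.close_job(): hands the job in; it is judged then, once.
Trained networks look in the newest picture that a camera, given by its name, has taken for a name from the list of things; names that differ only in an ending like _2 or _b are one class to them, and where a whole thing is asked for, a point or a joint stands for the part that bears it (a point fixed in the world has none). Each returns a list of dicts, best first, with "p" (0 to 1); they miss things now and then, are a little off and sometimes report something else, mostly with a low value. They report only what shows in the picture. A call takes as long as a camera call. They do not tell look-alikes from the thing itself.
- recognise(label, camera): "rect" ([centre column, centre row, width, height] in pixels, round what is visible of it).
Readings, each from a call of its own:
- robot.current_time_s(): time.
- robot.current_joint_positions(): joint angles.
- robot.current_dq(): joint speeds.
- robot.current_joint_torque(): joint torques, N m.
- robot.current_tool_pos(): TCP position.
- robot.current_eef_rot(): TCP orientation.
- robot.current_contact_force(): force on the tool from outside, world axes, zero at the start.
- robot.current_torque(): the same for the moment, N m.
- robot.current_finger_gap(): opening from 0.0 (shut) to 1.0 (fully open).
- robot.current_gripper_force(): force on a finger pad.
Only numpy, scipy, OpenCV 4.12 (cv2) and the standard library are available. Lean on these libraries where they do the work, as an engineer would, in place of code of your own. Each camera call takes 0.05 s, during which the arm holds its last target. There are 200 camera calls.

## Working session

There is one attempt and no reset: what is moved stays moved. The work goes in short steps, each a Python script; the robot and the scene stay as the last script left them, time stands still between calls to the robot, and variables do not carry over. Pictures are saved under pics/ and viewed, at most 10 in all, crops included, and the job is handed in when it is done.

```bash
ls; mkdir -p pics; python3 - <<'E'
from station import robot, fingers, vision, workorder, recognise
import cv2
for n in ("scene","top"):
    im=vision.grab_frame(n); cv2.imwrite(f"pics/{n}0.png",im[:,:,::-1])
    c=vision.calibration(n); print(n,c)
    for l in ("duct_port","adapter_mid","jaw","lever","mallet","bowl","rosette"):
        print(l,[(([round(float(x)) for x in d["rect"]]),round(float(d["p"]),2)) for d in recognise(l,n)])
print(vision.calibration("wrist"))
print(robot.current_time_s(),robot.current_eef_rot(),robot.current_tool_pos())
E
```

```text
pics
scene {'mtx': array([[491.79883215,   0.        , 320.90018331],
       [  0.        , 491.79883215, 193.61501122],
       [  0.        ,   0.        ,   1.        ]]), 'extrinsics': array([[-0.02915288,  0.99947529, -0.01411546, -0.02472717],
       [-0.58281258, -0.00552351,  0.81258783,  0.24528205],
       [ 0.81208349,  0.03191594,  0.5826678 , -1.74598983],
       [ 0.        ,  0.        ,  0.        ,  1.        ]])}
duct_port [([389, 167, 34, 42], 0.77), ([345, 204, 99, 67], 0.55)]
adapter_mid [([344, 184, 35, 29], 0.62), ([337, 170, 16, 12], 0.49)]
jaw [([381, 185, 32, 31], 0.67), ([393, 155, 20, 16], 0.45)]
lever [([307, 191, 27, 19], 0.62)]
mallet [([399, 245, 40, 85], 0.73)]
bowl [([305, 249, 62, 48], 0.69)]
rosette [([246, 209, 55, 35], 0.96)]
top {'mtx': array([[363.80429023,   0.        , 320.85034465],
       [  0.        , 363.80429023, 195.66534002],
       [  0.        ,   0.        ,   1.        ]]), 'extrinsics': array([[-0.0045702 , -0.9997631 ,  0.02128067,  0.02389429],
       [ 0.98933042, -0.00142156,  0.14568219, -0.57395022],
       [-0.14561742,  0.
[... 572 characters left out ...]
[222, 110, 52, 63], 0.69), ([275, 220, 139, 81], 0.41)]
rosette [([405, 232, 67, 70], 0.58)]
{'mtx': array([[299.94553105,   0.        , 322.05191306],
       [  0.        , 299.94553105, 195.85309272],
       [  0.        ,   0.        ,   1.        ]]), 'T_tool_cam': array([[ 9.14000675e-04,  9.59195945e-01,  2.82740701e-01,
         7.18637793e-02],
       [ 9.99999570e-01, -9.21837943e-04, -1.05315805e-04,
         8.36404307e-04],
       [ 1.59622613e-04,  2.82740676e-01, -9.59196374e-01,
        -1.24671217e-01],
       [ 0.00000000e+00,  0.00000000e+00,  0.00000000e+00,
         1.00000000e+00]])}
0.8 [1.79993683e+02 1.46475251e-03 1.83799900e+01] [ 0.17344217 -0.5219658   0.24834061]
```

```bash
python3 - <<'E'
import cv2
a=cv2.imread("pics/top0.png")[130:370,170:490]; cv2.imwrite("pics/topc.png",cv2.resize(a,(800,600),interpolation=cv2.INTER_CUBIC))
a=cv2.imread("pics/scene0.png")[130:290,220:432]; cv2.imwrite("pics/scenec.png",cv2.resize(a,(795,600),interpolation=cv2.INTER_CUBIC))
E
```

```text
(no output)
```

View pics/topc.png

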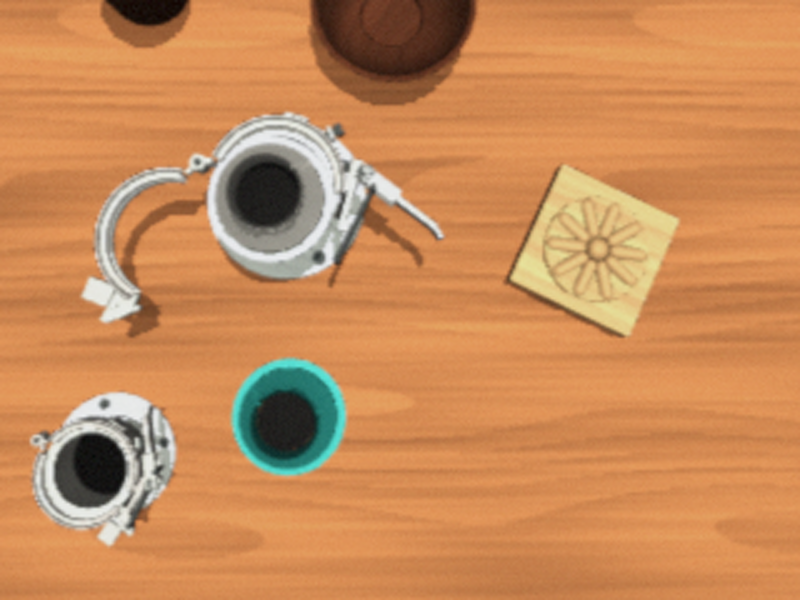

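View pics/scenec.png

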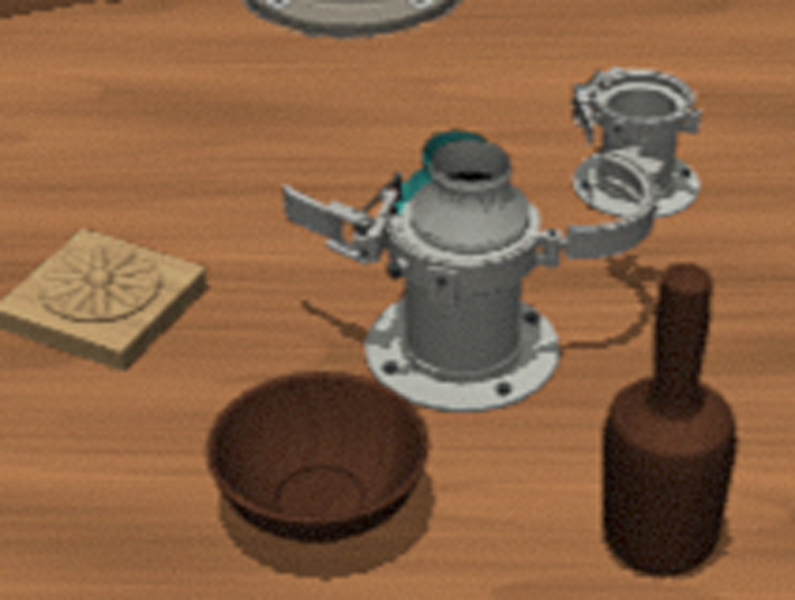

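```bash
cat > h.py <<'E'
import numpy as np, cv2
from station import robot, fingers, vision, workorder, recognise
from scipy.spatial.transform import Rotation as Rn
def cam(name, pose=None):
    c=vision.calibration(name)
    if name=="wrist":
        T=np.eye(4); T[:3,:3]=Rn.from_euler("xyz",pose[1],degrees=True).as_matrix(); T[:3,3]=pose[0]
        return c["mtx"], np.linalg.inv(T@c["T_tool_cam"])
    return c["mtx"], c["extrinsics"]
def ray(K,E,uv,z):
    d=np.array([(uv[0]-K[0,2])/K[0,0],-(uv[1]-K[1,2])/K[1,1],-1.])
    R=E[:3,:3]; o=-R.T@E[:3,3]; w=R.T@d
    return o+w*(z-o[2])/w[2]
def proj(K,E,P):
    p=np.atleast_2d(P)@E[:3,:3].T+E[:3,3]
    return np.c_[K[0,2]+K[0,0]*p[:,0]/-p[:,2], K[1,2]-K[1,1]*p[:,1]/-p[:,2]]
def snap(name,fn):
    pose=(np.array(robot.current_tool_pos()),np.array(robot.current_eef_rot()))
    im=vision.grab_frame(name); cv2.imwrite("pics/"+fn,im[:,:,::-1]); return pose
E
python3 - <<'E'
from h import *
K,E=cam("top")
f=lambda u,v,z:print((u,v),ray(K,E,(170+u/2.5,130+v/2.5),z).round(4))
f(198,162,.112); f(278,195,.152); f(145,185,.1);f(440,235,.112); f(370,176,.112); f(120,310,.11)
K,E=cam("scene")
f=lambda u,v,z:print((u,v),ray(K,E,(220+u*212/795,130+v*160/600),z).round(4))
f(462,345,0); f(470,160,.152); f(548,238,.112); f(330,560,0);f(672,545,0)
E
```

```text
(198, 162) [0.5655 0.1561 0.112 ]
(278, 195) [0.5363 0.0933 0.152 ]
(145, 185) [0.5499 0.1973 0.1   ]
(440, 235) [ 0.511  -0.0222  0.112 ]
(370, 176) [0.5548 0.029  0.112 ]
(120, 310) [0.4577 0.21   0.11  ]
(462, 345) [0.5484 0.0996 0.    ]
(470, 160) [0.5432 0.103  0.152 ]
(548, 238) [0.5749 0.1543 0.112 ]
(330, 560) [0.7585 0.0172 0.    ]
(672, 545) [0.7425 0.2273 0.    ]
```

```bash
python3 - <<'E'
from h import *
o=np.array([.548,.098]);a=np.radians(-19);X=np.array([np.cos(a),np.sin(a)])
p=o-.09*X
robot.move_to([*p,.24],[180,0,-19]); 
pose=snap("wrist","w1.png"); print(pose,robot.current_time_s())
np.save("w1.npy",np.array(pose))
im=cv2.imread("pics/w1.png"); cv2.imwrite("pics/w1c.png",cv2.resize(im[0:330,100:540],(800,600),interpolation=cv2.INTER_CUBIC))
E
```

```text
(array([0.46327822, 0.12624878, 0.23984385]), array([ 1.79970297e+02,  7.94018467e-04, -1.91083440e+01])) 3.3667
```

View pics/w1c.png

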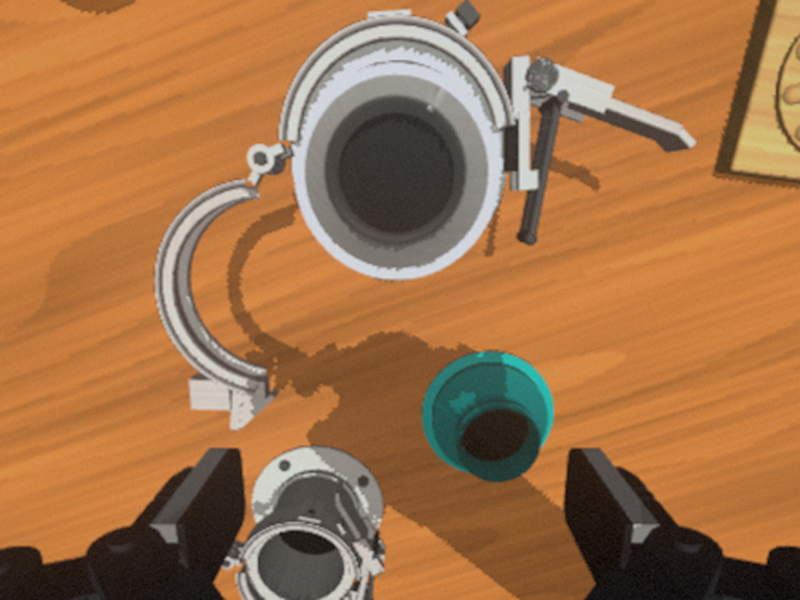

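```bash
python3 - <<'E'
from h import *
pose=np.load("w1.npy"); K,E=cam("wrist",pose)
g=lambda u,v,z:ray(K,E,(100+u/1.81818,v/1.81818),z)
for z in(.11,.114,.118):
  h=g(262,158,z)[:2]; l=g(541,75,z)[:2]
  d=h-l; L=np.linalg.norm(d); a=np.arctan2(d[1],d[0])-np.arctan2(122,-25)
  R=np.array([[np.cos(a),-np.sin(a)],[np.sin(a),np.cos(a)]])
  o=(h+l)/2-R@np.array([.0125,-.001]); print(z,L,o.round(4),np.degrees(a))
  if z==.114:
    np.savez("port.npz",o=o,R=R,a=a)
    P=lambda n,u,v,zz:print(n,(R.T@(g(u,v,zz)[:2]-o)*1000).round(1))
    P("hinge",262,158,.114);P("lpin",541,75,.114);P("rimL",293,160,.104);P("rimR",505,170,.104);P("rimB",400,280,.104)
    P("spigot",397,165,.152);P("bail",526,238,.112);P("hend",690,143,.112);P("ringtop",388,15,.112);P("ringL",281,130,.112);P("ringR",516,130,.112)
    P("jawback",157,285,.112);P("jawend",262,372,.112);P("jawstart",252,192,.112);P("foot",265,470,0);P("catch",240,425,.11)
    P("hstart",600,100,.112)
E
```

```text
0.11 0.1247152702584448 [0.5508 0.0976] -15.285289884791066
0.114 0.12275521836636753 [0.5503 0.0978] -15.285289884791002
hinge [ 0.2 59.1]
lpin [ 24.8 -61.1]
rimL [-0.8 47.7]
rimR [-11.4 -47.5]
rimB [-58.    3.3]
spigot [-8.4  0.8]
bail [-41.5 -55.2]
hend [  -5.8 -126.1]
ringtop [51.5  0.7]
ringL [11.1 49.9]
ringR [  4.4 -51. ]
jawback [-51.7 116. ]
jawend [-97.1  73.3]
jawstart [-13.5  66. ]
foot [-207.8  114.6]
catch [-125.    88.9]
hstart [ 13.9 -86.6]
0.118 0.12079516647429031 [0.5498 0.0979] -15.28528988479104
```

```bash
cat >> h.py <<'E'
o=np.array([.5507,.0977]); A=-15.3; a=np.radians(A)
R=np.array([[np.cos(a),-np.sin(a)],[np.sin(a),np.cos(a)]])
def W(x,y,z): return [*(o+R@np.array([x,y])/1000), z/1000]   # port mm -> world m
def toP(p): return (R.T@(np.array(p[:2])-o)*1000).round(1)
def F(): return (R.T@np.array(robot.current_contact_force())[:2]).round(1)
E
python3 - <<'E'
from h import *
print(robot.tip_reach)
fingers.gripper_to(0.0,30); print(robot.tip_reach, robot.current_finger_gap())
ori=[180,0,A]
robot.line_to(W(-90,0,180),ori)
robot.line_to(W(-90,0,124.5),velocity=.12); robot.line_to(W(-70,0,124.5),velocity=.1)
print(toP(robot.current_tool_pos()),robot.current_tool_pos()[2],F(),robot.current_time_s())
hit=robot.line_to(W(-44,0,124.5),velocity=.02,f_stop=9)
print(hit,toP(robot.current_tool_pos()),F(),robot.current_contact_force(),robot.current_time_s())
E
```

```text
0.017
0.017 -0.001563848585494477
[-69.5   0.3] 0.12511057022771505 [-0.4 -0.2] 5.65
True [-50.8   0.4] [ 1.2 -1.2] [ 0.83454396 -1.50895791  0.17999057] 6.6917
```

```bash
python3 - <<'E'
from h import *
robot.line_to(W(-54,0,124.5),velocity=.05)
for i in range(1):
    hit=robot.line_to(W(-44,0,124.5),velocity=.015,f_stop=10)
    print(hit,toP(robot.current_tool_pos()),F(),robot.current_time_s())
robot.line_to(W(-120,0,124.5),velocity=.2)
robot.line_to(W(-95,0,240),velocity=.25)
pose=snap("wrist","w2.png"); np.save("w2.npy",np.array(pose))
im=cv2.imread("pics/w2.png"); cv2.imwrite("pics/w2c.png",cv2.resize(im[0:330,100:540],(800,600),interpolation=cv2.INTER_CUBIC))
print(robot.current_time_s())
# IK checks: jaw & lever paths
for q in (1.65,1.2,.8,.4,.06):
    ph=np.radians(180)-q  # outward normal dir in port
    for off in (0,180,90,-90):
        yaw=A+np.degrees(ph)+off; yaw=(yaw+180)%360-180
        c=np.array([0,60])+79.4*np.array([np.cos(np.radians(-130.9)-q),np.sin(np.radians(-130.9)-q)])+14*np.array([np.cos(ph),np.sin(ph)])
        s=robot.inverse_kinematics(W(*c,112),[180,0,yaw]); print("jaw",q,off,round(yaw),None if s is None else round(s[6]))
for v in (2.67,2,1.3,.6,.05):
    th=.7-v
    for off in (0,180,90,-90):
        yaw=(A+np.degrees(th)+off+180)%360-180
        c=np.array([25,-62])+50*np.array([np.cos(th),np.sin(th)])-14*np.array([-np.sin(th),np.cos(th)])
        s=robot.inverse_kinematics(W(*c,112),[180,0,yaw]); print("lev",v,off,round(yaw),None if s is None else round(s[6]))
E
```

```text
True [-50.7  -0.3] [0.4 0.5] 7.4333
8.6
jaw 1.65 0 70 -78
jaw 1.65 180 -110 104
jaw 1.65 90 160 8
jaw 1.65 -90 -20 -159
jaw 1.2 0 96 -54
jaw 1.2 180 -84 -174
jaw 1.2 90 -174 41
jaw 1.2 -90 6 -135
jaw 0.8 0 119 -30
jaw 0.8 180 -61 -174
jaw 0.8 90 -151 67
jaw 0.8 -90 29 -112
jaw 0.4 0 142 4
jaw 0.4 180 -38 -167
jaw 0.4 90 -128 94
jaw 0.4 -90 52 -87
jaw 0.06 0 161 27
jaw 0.06 180 -19 -146
jaw 0.06 90 -109 117
jaw 0.06 -90 71 -67
lev 2.67 0 -128 111
lev 2.67 180 52 -70
lev 2.67 90 -38 -149
lev 2.67 -90 142 21
lev 2 0 -90 -170
lev 2 180 90 -34
lev 2 90 0 -113
lev 2 -90 -180 61
lev 1.3 0 -50 -159
lev 1.3 180 130 4
lev 1.3 90 40 -78
lev 1.3 -90 -140 100
lev 0.6 0 -10 -125
lev 0.6 180 170 48
lev 0.6 90 80 -45
lev 0.6 -90 -100 -172
lev 0.05 0 22 -100
lev 0.05 180 -158 77
lev 0.05 90 112 -18
lev 0.05 -90 -68 -172
```

View pics/w2c.png

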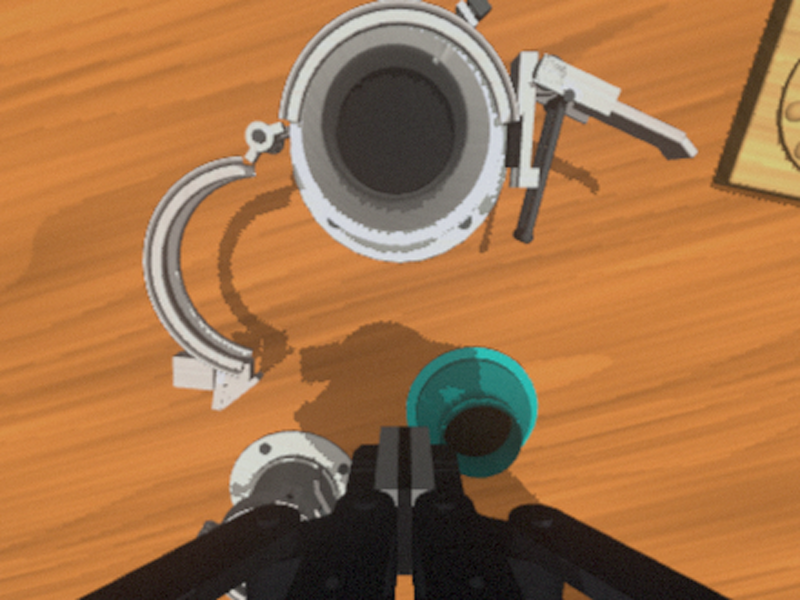

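```bash
python3 - <<'E'
from h import *
K,E=cam("wrist",np.load("w2.npy"))
P=lambda n,u,v,z:print(n,toP(ray(K,E,(100+u/1.81818,v/1.81818),z)))
P("hinge",259,136,.111);P("spig",396,119,.152);P("rimB",402,262,.104);P("rimL",290,150,.104);P("rimR",507,150,.104);P("ringL",281,115,.112);P("ringR",520,115,.112)
P("jawback",145,260,.112);P("lpin",551,72,.111);P("hend",693,150,.112);P("bail",523,238,.112)
E
```

```text
hinge [ 0.  60.5]
spig [2.5 1.3]
rimB [-54.6  -0.9]
rimL [-5.2 48.9]
rimR [ -5.  -47.7]
ringL [ 8.2 50.4]
ringR [  8.5 -50.9]
jawback [-52.8 116.3]
lpin [ 25.1 -62.9]
hend [  -5.3 -126.7]
bail [-42.7 -55.6]
```

```bash
cat >> h.py <<'E'
def jawpose(q,gap=0,z=112):
    ph=np.pi-q; b=np.radians(-130.9)-q
    c=np.array([0,60])+79.4*np.array([np.cos(b),np.sin(b)])+(11+gap)*np.array([np.cos(ph),np.sin(ph)])
    return W(*c,z),[180,0,(A+np.degrees(ph)+180)%360-180]
E
python3 - <<'E'
from h import *
robot.move_to(*jawpose(1.68,30,200))
robot.line_to(*jawpose(1.68,30),velocity=.15)
robot.line_to(*jawpose(1.68,4),velocity=.1)
print(toP(robot.current_tool_pos()),F(),robot.current_time_s())
ok=True
for q in (1.5,1.3,1.1,.9,.7,.5,.36):
    if robot.line_to(*jawpose(q),velocity=.07,f_stop=6): print("stop",q,F(),toP(robot.current_tool_pos()));ok=False;break
print(F(),robot.current_time_s(), toP(jawpose(q)[0]),toP(robot.current_tool_pos()))
if ok:
    h=robot.line_to(*jawpose(0),velocity=.02,f_stop=11)
    print(h,F(),toP(robot.current_tool_pos()),robot.current_time_s())
E
```

```text
[-51.8 133.3] [0.1 0.2] 10.7
[-0.3  0.3] 13.4417 [-80.1  26. ] [-80.1  26.6]
False [-5.9  5.2] [-67.3   3.8] 15.15
```

```bash
python3 - <<'E'
from h import *
robot.pause(.2); print(F(),toP(robot.current_tool_pos()))
for q in (-.03,-.06,-.09):
    h=robot.line_to(*jawpose(q),velocity=.02,f_stop=5); robot.pause(.15)
    f=F(); print(q,h,f,toP(robot.current_tool_pos()),robot.current_time_s())
    if h or np.hypot(*f)>12: break
snap("scene","s2.png")
a=cv2.imread("pics/s2.png")[140:240,280:412]; cv2.imwrite("pics/s2c.png",cv2.resize(a,(792,600),interpolation=cv2.INTER_CUBIC))
E
```

```text
[-7.3  6.9] [-67.3   3.9]
-0.03 False [-9.   7.4] [-67.    3.3] 15.7833
-0.06 False [-11.6   7.5] [-66.8   1.7] 16.2167
```

View pics/s2c.png

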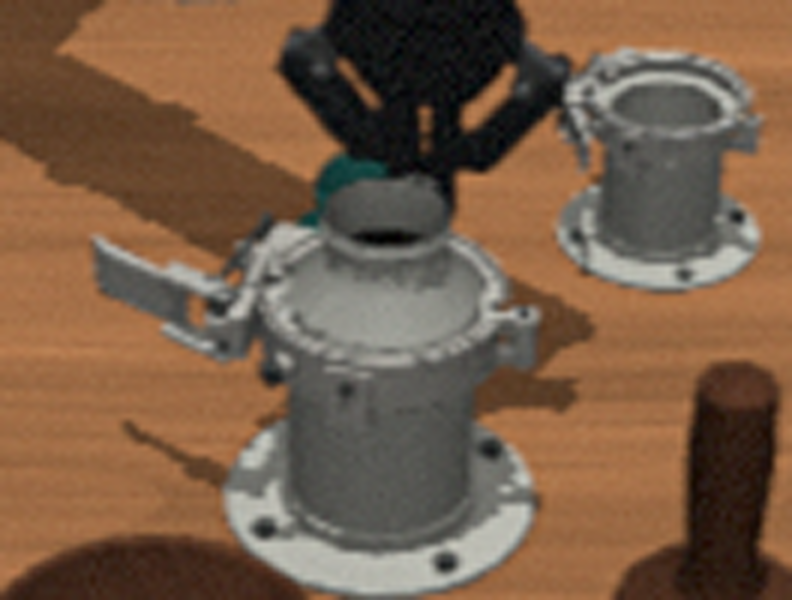

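```bash
python3 - <<'E'
from h import *
p,r=jawpose(.06,40); robot.line_to(p,r,velocity=.15)
robot.move_to(W(-95,-25,230),[180,0,A])
pose=snap("wrist","w3.png"); np.save("w3.npy",np.array(pose)); print(robot.current_time_s())
im=cv2.imread("pics/w3.png"); cv2.imwrite("pics/w3c.png",cv2.resize(im[0:240,180:500],(800,600),interpolation=cv2.INTER_CUBIC))
E
```

```text
18.975
```

View pics/w3c.png

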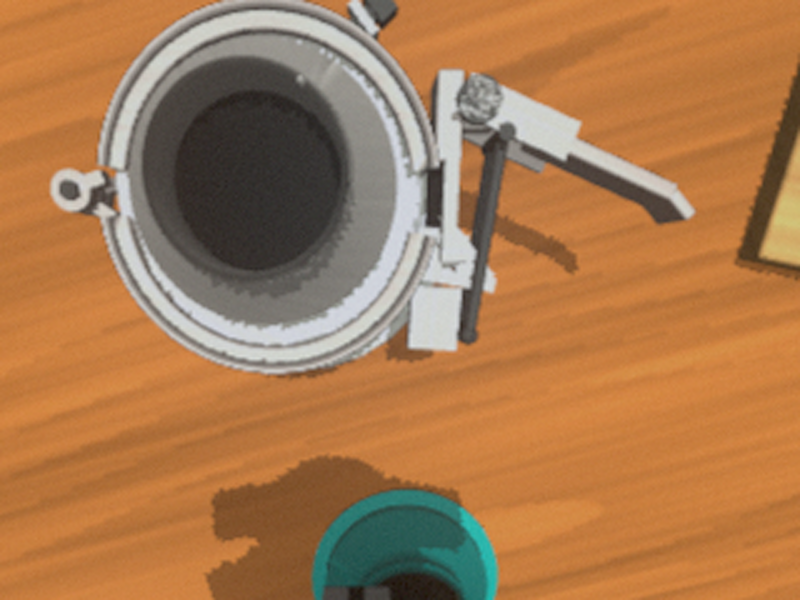

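```bash
cat >> h.py <<'E'
def levpose(v,gap=0,z=110,r=50,lead=0):
    th=.7-v; u=np.array([np.cos(th),np.sin(th)]); n=np.array([-u[1],u[0]])
    c=np.array([25,-62])+r*u-(13.5+gap)*n
    return W(*c,z),[180,0,(A+np.degrees(th)+90+180)%360-180]
E
python3 - <<'E'
from h import *
K,E=cam("wrist",np.load("w3.npy"))
P=lambda n,u,v,z:print(n,toP(ray(K,E,(180+u/2.5,v/2.5),z)))
P("bail",468,338,.112);P("nose",492,285,.112);P("lpin",480,98,.111);P("h1",580,125,.112);P("h2",685,190,.112);P("jawback",250,370,.112)
P("h1b",570,155,.112);P("h2",660,190,.112)
robot.move_to(*levpose(2.67,20,190)); robot.line_to(*levpose(2.67,20),velocity=.15)
robot.line_to(*levpose(2.67,6),velocity=.1)
print(F(),robot.current_time_s())
for v in (2.5,2.3,2.1):
    h=robot.line_to(*levpose(v),velocity=.05,f_stop=9); f=F()
    print(v,h,f,toP(robot.current_tool_pos()),toP(levpose(v)[0]),robot.current_time_s())
    if h: break
E
```

```text
bail [-43.9 -61.7]
nose [-27.6 -68.4]
lpin [ 25.2 -62.3]
h1 [ 17.9 -91.9]
h2 [ 1.000e-01 -1.251e+02]
jawback [-54.1   8. ]
h1b [  9.7 -89.7]
h2 [   0.  -117.6]
[-0.   0.2] 20.4583
2.5 False [-0.7 -1.1] [   0.3 -107.5] [   0.5 -107.6] 20.9
2.3 False [ 0.  -0.3] [   9.8 -111.5] [  10.  -111.6] 21.2583
2.1 False [0.2 0.4] [  20.  -113.6] [  20.2 -113.6] 21.6167
```

```bash
python3 - <<'E'
from h import *
pose=snap("wrist","w4.png"); np.save("w4.npy",np.array(pose)); print(robot.current_tool_pos(),robot.current_contact_force())
im=cv2.imread("pics/w4.png"); cv2.imwrite("pics/w4c.png",cv2.resize(im,(800,500),interpolation=cv2.INTER_CUBIC))
E
```

```text
[ 0.54003459 -0.01718681  0.10996824] [-0.89845404 -0.44873968  0.16242241]
```

View pics/w4c.png

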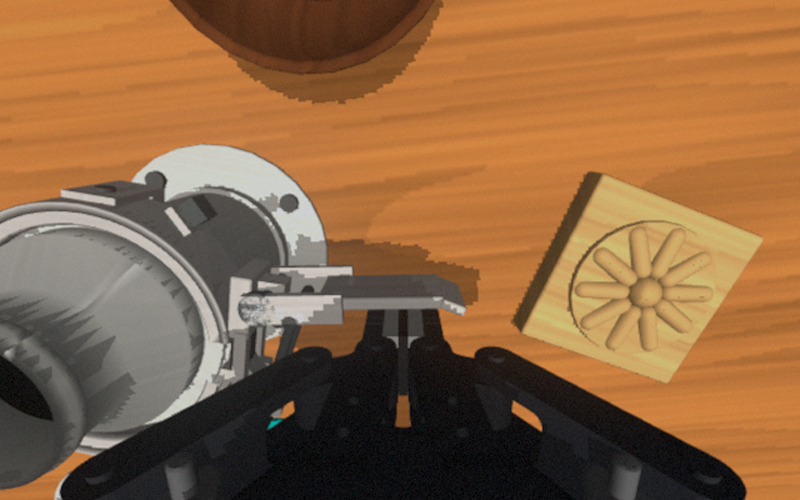

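```bash
cat >> h.py <<'E'
def fn(v):   # pushing force along the lever's motion, and TCP lag (mm) along it
    th=.7-v; n=np.array([-np.sin(th),np.cos(th)]); 
    return round(float(-F()@n),1), round(float((toP(levpose(v)[0])-toP(robot.current_tool_pos()))@n),1)
E
python3 - <<'E'
from h import *
for v in (1.9,1.7,1.5,1.3,1.1,.9,.7,.5,.35):
    h=robot.line_to(*levpose(v),velocity=.05,f_stop=11)
    print(v,h,F(),fn(v),round(robot.current_time_s(),2))
    if h: break
E
```

```text
1.9 False [0.1 0.5] (-0.3, 0.0) 22.02
1.7 False [-0.1  0.6] (-0.2, 0.0) 22.38
1.5 False [-1.5 -1.5] (2.1, 0.4) 22.74
1.3 False [-2.6 -3.1] (4.0, 0.7) 23.1
1.1 False [-2.8 -3.6] (4.4, 0.9) 23.46
0.9 False [-2.3 -4.6] (5.0, 0.7) 23.82
0.7 False [-2.1 -4. ] (4.0, 0.6) 24.18
0.5 False [ 0.2 -3.3] (3.3, 0.0) 24.53
0.35 False [ 1.  -1.5] (1.8, -0.4) 24.84
```

```bash
python3 - <<'E'
from h import *
h=robot.line_to(*levpose(.2),velocity=.03,f_stop=10); print(h,F(),fn(.2))
v=.2
while v>-.25:
    v-=.03
    h=robot.line_to(*levpose(v),velocity=.01,f_stop=10); robot.pause(.1)
    f=fn(v); print(round(v,2),h,F(),f,robot.current_time_s())
    if h or f[0]>8: break
E
```

```text
False [ 1.5 -0.9] (1.5, -0.7)
0.17 False [ 1.8 -1.2] (1.9, -0.1) 25.6583
0.14 False [ 1.3 -1.3] (1.8, -0.3) 26.0667
0.11 False [1.3 0.8] (0.1, -0.5) 26.475
0.08 False [ 1.3 -1.3] (1.8, -0.3) 26.8833
0.05 False [1.5 0.2] (0.7, -0.3) 27.2917
0.02 False [ 1.1 -0.6] (1.2, 0.0) 27.7
-0.01 False [ 3.9 -3.2] (5.0, 1.5) 28.1083
-0.04 False [ 4.1 -5.8] (7.0, 2.9) 28.5167
-0.07 False [ 6.2 -6.9] (9.3, 4.5) 28.925
```

```bash
python3 - <<'E'
from h import *
v=-.07
while v>-.3:
    v-=.02
    robot.line_to(*levpose(v),velocity=.01,f_stop=8); robot.pause(.1)
    f=np.mean([fn(v)[0] for _ in range(3)]); print(round(v,2),F(),round(f,1),fn(v)[1],robot.current_time_s())
    if f>15: break
for _ in range(4): robot.pause(.25); print(F(),fn(v))
E
```

```text
-0.09 [ 5.9 -7.7] 9.6 5.4 29.275
-0.11 [ 8.4 -7.8] 11.5 6.5 29.625
-0.13 [ 9.2 -8.8] 12.7 7.6 29.975
-0.15 [10.1 -9.8] 14.1 8.6 30.325
-0.17 [11.4 -9.8] 15.0 9.5 30.675
-0.19 [ 11.2 -11.3] 15.8 10.6 31.025
[ 12.4 -11.9] (17.1, 10.6)
[ 11.4 -11.4] (16.0, 10.6)
[ 12.4 -11. ] (16.6, 10.6)
[ 11.7 -11. ] (16.0, 10.6)
```

```bash
python3 - <<'E'
from h import *
robot.line_to(*levpose(.03,30),velocity=.1); p,r=levpose(.03,30,230); robot.line_to(p,r,velocity=.2)
robot.move_to(W(-95,-25,230),[180,0,A])
pose=snap("wrist","w5.png"); print(F(),robot.current_time_s()); K,E=cam("wrist",pose)
im=cv2.imread("pics/w5.png"); cv2.imwrite("pics/w5c.png",cv2.resize(im[0:240,180:500],(800,600),interpolation=cv2.INTER_CUBIC))
for n,x,y,z in(("bail",-23,-65,112),("jawback",-52,0,112),("spig",0,0,152),("grip",63,-30,112)):print(n,((proj(K,E,W(x,y,z))[0]-[180,0])*2.5).round())
E
```

```text
[0.1 0.6] 35.2667
bail [482. 270.]
jawback [275. 364.]
spig [252. 174.]
grip [371. -53.]
```

View pics/w5c.png

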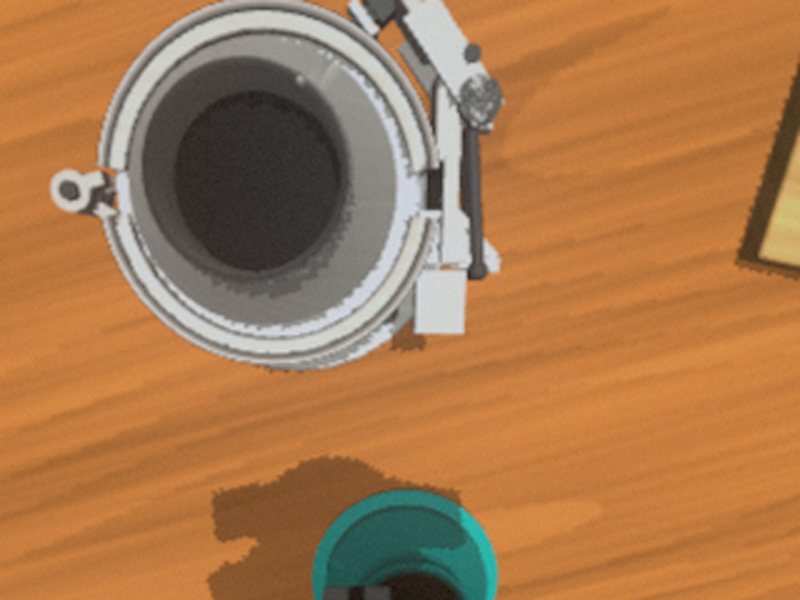

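The bail bar shows at (478,270), against a predicted drawn-home position of (482,270). It is hooked behind the catch, the ring is closed, the lever is over on its stop screw and the adapter sits upright inside the ring.

```bash
python3 -c "
from h import *
print(workorder.close_job(),robot.current_time_s())"
```

```text
the job is handed in; nothing more can be done
the job is handed in; nothing more can be done
```

The adapter is home, the jaw is shut with the loop drawn in behind the catch, and the lever was bottomed with about 16 N held for 1 s; I handed the job in at about 35 s (64 s allowed).

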